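# Sort the injection things back into their bays

## Robot

A 6-joint arm with a two-finger parallel gripper is mounted at the origin on a cart in front of the work surface, level with it; the furniture and walls round the work are solid. World frame = base frame: x ahead of the robot, y to its left, z up, the work surface at z = 0. Lengths are in m, angles in rad, forces in N, time in s.
With the tool pointing down it reaches from about 0.375 to 0.975 m from the base axis. Payload 3.8 kg.
Tool frame: the origin (TCP) lies midway between the tips of the shut fingers; the grasp point (between the pads) lies 19 mm behind it; z points along the fingers, y is the line along which they close (so a half turn about z gives the same grasp; the last joint's range is limited). The gripper opens to 85 mm and grips with 20 to 120 N. Pads are 22 mm wide; open, the fingers measure 114 mm over their backs; the gripper's body (76 mm by 85 mm) begins 54 mm behind the grasp point. The pads swing forward as they close: fully open they stand 13 mm farther back than shut.
Start: joints at [1.066, 0.264, 1.604, -0, 1.274, -0.037], TCP at [0.304, 0.602, 0.231] pointing down, gripper open.
Joint ranges: [-2.63, 2.63], [-0.94, 2.18], [0.31, 2.57], [-1.31, 4.45], [0, 2.66], [-2.55, 2.55]. Speed limits (rad/s): [2.57, 2.57, 3.14, 3.14, 3.14, 3.14].

## Interface

Orientations are given as a rotation vector (axis times angle).
In Python, from workcell import bot gives the robot as it stands.
- The arm moves only by the tool step_arm, never from a script. Its argument "motion" is a list of rows, each a list of 5 numbers: the finger opening in cm, from 0 to 8.54, then the shift along the tool's x, y, z in cm, then the turn about the tool's z in degrees. In form: [[claw, dx, dy, dz, twist], ...]. A call has 1 to 20 rows; each row is the pose to reach, as a shift and turn from the pose commanded when the call began, along the tool's axes at that moment; what a row does not reach only later rows make up. A row lasts 1/10 s, in which the tool goes at most 50 mm and 8.59 degrees, less where a joint would pass 70% of its speed; a pose out of reach is approached as far as the arm can. A call with a gripper value outside its range is refused whole. The fingers move at their own pace and stop on an object; "force" is the grip in N (left out, the last holds). Time passes only in rows, so rows that repeat a pose let the fingers close. It gives the time, the measured TCP pose, the force, the opening and the grip force at its end, in the units of the state.
- bot.read_state(): the state, without advancing time (a new reading comes with each control period).
- bot.read_camera(name): name is "side" or "top"; returns (picture, depth): 400x640x3 uint8, red, green, blue; 400x640 float32, m along the optical axis (not along the pixel's ray), 0 where there is no reading.
- bot.calibration(name): a dict with "mtx" (3x3 intrinsics, pixels), "origin" and "orientation" of the camera in the world. Camera axes: x right, y up, looking along -z (the intrinsics and any distortion apply to the point x, -y, -z); pixel columns grow to the right and rows downward; lengths in m; the calibration is good to about 2 mm. A picture is of the moment at which its call begins. calibration takes no time and is no camera call.
- bot.finish_job(): hands the job in; it is judged then, once.
The state is a dict: "time": time; "q": joint angles; "joint_vel": joint speeds; "joint_torque": joint torques, N m; "tool_pos": TCP position; "tcp_rot": TCP orientation; "wrist_force": force on the tool from outside, world axes, zero at the start; "torque": the same for the moment, N m; "width": opening from 0.0 (shut) to 1.0 (fully open); "grip_force": force on a finger pad.
Only numpy, scipy, OpenCV 4.12 (cv2) and the standard library are available. Lean on these libraries where they do the work, as an engineer would, in place of code of your own. Each camera call takes 0.05 s, during which the arm holds its last target. There are 200 camera calls.

## Task

The injections are done and the things lie mixed along the front of the table: sort them back into the row of bays behind. Stand the red-capped amber vial in the well of the red-topped block and the blue-capped clear vial in the well of the blue-topped block, handling the glass vials upright and without dropping them; lay the syringe lengthwise and flat on the bed of the green tray, and the thumb forceps lengthwise and flat on the bed of the stainless steel tray, both about in the middle and inside the lip. Leave the tape roll where it is.

Things in the scene. Friction and masses are not known exactly. Their poses are not given: they have to be found in the camera images.
- amber_vial: Amber glass injection vial with a red crimped cap, upright, loose, 40 to 80 g. 77 mm high; the glass body is a cylinder 43 mm in diameter from its foot up to 65 mm, above it the cap, 26 mm in diameter. Origin: centre of its underside, z up along its axis.
- clear_vial: Clear glass injection vial with a blue crimped cap, upright, loose, 40 to 80 g. 77 mm high; the glass body is a cylinder 43 mm in diameter from its foot up to 65 mm, above it the cap, 26 mm in diameter. Origin: centre of its underside, z up along its axis.
- syringe: Clear plastic syringe without needle, lying flat, loose, 12 g, 122 mm long along its y (nozzle towards -y, plunger towards +y). Barrel 12 mm wide across the grip, 18 mm high, from y = -48 to +30 mm; finger flange at y = +31 mm, 30 mm wide. Grip the barrel at the origin or up to 15 mm towards the nozzle. Origin: middle of its length, at its underside, z up.
- forceps: Steel thumb forceps (tweezers) lying flat on the table (not the ones up on the raised tray), loose, 22 g: a slim pointed-oval shape 132 mm long along its y, 19 mm wide in the middle along its x, 10 mm high. Grip across the middle. Origin: middle of its length, at its underside, z up.
- red_block: Square aluminium vial block with a red collar plate on top, the place of the vial with the red cap; fixed, 78 x 78 mm, 36 mm high. Round blind well in its middle: 56 mm in diameter, floor 6 mm above the table, mouth flared to about 68 mm at the top. A vial in it shows 47 mm above the top. Origin: centre of the underside, below the well's axis; z up, x and y square to the sides.
- blue_block: Square aluminium vial block with a blue collar plate on top, the place of the vial with the blue cap; fixed, 78 x 78 mm, 36 mm high. Round blind well in its middle: 56 mm in diameter, floor 6 mm above the table, mouth flared to about 68 mm at the top. A vial in it shows 47 mm above the top. Origin: centre of the underside, below the well's axis; z up, x and y square to the sides.
- syringe_tray: The syringe tray: green plastic with a white bed; fixed, 166 mm long (its x), 62 mm wide (its y). Flat bed 20 mm above the table, 154 x 50 mm inside a lip 6 mm thick whose top is 29 mm above the table. The lip has thumb gaps over the middle 82 mm of both long sides, so fingers can come down beside what is laid in. Origin: centre of the underside, z up.
- steel_tray: The instrument tray: stainless steel with a dark ribbed bed; fixed, 166 mm long (its x), 62 mm wide (its y). Flat bed 20 mm above the table, 154 x 50 mm inside a lip 6 mm thick whose top is 29 mm above the table. The lip has thumb gaps over the middle 82 mm of both long sides, so fingers can come down beside what is laid in. Origin: centre of the underside, z up.
- tape: Cream-coloured roll of tape lying flat, 62 mm in diameter, 25 mm high, loose; it stays where it is. Origin: centre of its underside. (Mind the large instrument tray, fixed on a step stool left of the bays: it covers x > 0.50 and y > 0.09 m, from the table up to z = 0.25 m. Tall supplies stand beyond x = 0.75 m.)
Mind the look-alikes: they are no part of the job. Leave any black or purple look-alike of the amber_vial alone.

How it is judged:
At the end, for the whole second after the job is handed in: Amber vial in red block, clear vial in blue block: seated, within 10 mm of the well axis, tilt under 0.15 rad. Syringe on green, forceps on steel bed: flat, within 15 mm of its middle, aligned to 0.3 rad. All released, at rest; tape roll within 30 mm of its start (horizontal distance between amber_vial and red_block below 0.01 m and z of amber_vial in the frame of red_block between 0 and 0.012 m and angle between each of amber_vial, clear_vial's own z axis and vertical below 0.15 rad and linear speed of each of amber_vial, clear_vial, syringe, forceps below 0.03 m/s and horizontal distance between clear_vial and blue_block below 0.01 m and z of clear_vial in the frame of blue_block between 0 and 0.012 m and x of syringe in the frame of syringe_tray between -0.015 and 0.015 m and y of syringe in the frame of syringe_tray between -0.015 and 0.015 m and z of syringe in the frame of syringe_tray between 0.012 and 0.032 m and angle between the y axis of syringe and the x axis of syringe_tray, either way round below 0.3 rad and angle between the y axis of syringe and the z axis of syringe_tray, either way round above 1.45 rad and x of forceps in the frame of steel_tray between -0.015 and 0.015 m and y of forceps in the frame of steel_tray between -0.015 and 0.015 m and z of forceps in the frame of steel_tray between 0.012 and 0.032 m and angle between the y axis of forceps and the x axis of steel_tray, either way round below 0.3 rad and angle between the y axis of forceps and the z axis of steel_tray, either way round above 1.45 rad and distance of tape from where it was at the start of the episode below 0.03 m); the robot touches nothing.
It fails at once if a vial is tipped over (angle between any of amber_vial, clear_vial's own z axis and vertical above 0.8 rad).
It fails at once if a vial is dropped (falls freely by more than about 3 cm) ((linear speed of amber_vial above 0.75 m/s and contact force between the fingers and amber_vial below 0.05 N) or (linear speed of clear_vial above 0.75 m/s and contact force between the fingers and clear_vial below 0.05 N)).
It fails at once if the tape roll is pushed out of its place (more than 30 mm) (distance of tape from where it was at the start of the episode above 0.03 m).
It also fails if it takes over 104 s, if anything falls off the work surface, if the arm or the gripper's body presses on something with over 40 N, if the wrist force passes 120 N, or if a joint passes its speed limit or range.

## Working session

There is one attempt and no reset: what is moved stays moved. The work goes in short steps, Python scripts to look and compute and a tool call to move; the robot and the scene stay as the last step left them, time stands still between calls to the robot, and variables do not carry over. Pictures are saved under pics/ and viewed, at most 14 in all, crops included, and the job is handed in when it is done.

Besides the shell and the picture viewer there is one more tool, called by a JSON object that holds its "op" and its "data", one argument or row to a line. step_arm: Moves the arm, as the interface text tells. Its arguments: {"type":"object","properties":{"motion":{"type":"array","items":{"type":"array","items":{"type":"number"}}},"force":{"type":"number"}},"required":["motion"]}

```bash
mkdir -p pics; ls; cat > h.py <<'E'
import numpy as np,cv2
from workcell import bot
from scipy.spatial.transform import Rotation as R
def snap(n,tag):
    p,d=bot.read_camera(n); cv2.imwrite(f'pics/{tag}.png',p[:,:,::-1]); np.save(f'pics/{tag}.npy',d); return p,d
def cal(n):
    c=bot.calibration(n); o=np.array(c['orientation'],float)
    M=o if o.shape==(3,3) else R.from_rotvec(o).as_matrix()
    return np.array(c['mtx']),np.array(c['origin']),M,c
def ray(n,u,v):
    K,o,M,_=cal(n); a=np.linalg.inv(K)@[u,v,1]; return o,M@[a[0],-a[1],-1]
def at_z(n,u,v,z):
    o,r=ray(n,u,v); return o+r*(z-o[2])/r[2]
def at_d(n,u,v,d):
    o,r=ray(n,u,v); return o+r*d
def proj(n,P):
    K,o,M,_=cal(n); c=M.T@(np.array(P)-o); q=K@[c[0]/-c[2],-c[1]/-c[2],1]; return q[:2]
E
python3 - <<'E'
from h import *
for n in('side','top'): snap(n,n+'0'); print(cal(n)[3])
print(bot.read_state())
E
```

```text
pics
{'mtx': array([[492.54690782,   0.        , 312.69358659],
       [  0.        , 492.54690782, 199.83530867],
       [  0.        ,   0.        ,   1.        ]]), 'origin': array([0.43451122, 0.74857739, 0.71459246]), 'orientation': array([ 0.04065201, -1.33868092, -2.75038651])}
{'mtx': array([[398.80429415,   0.        , 318.48087792],
       [  0.        , 398.80429415, 199.98730484],
       [  0.        ,   0.        ,   1.        ]]), 'origin': array([ 0.37092457, -0.10649199,  0.89996193]), 'orientation': array([ 0.09940117, -0.09624448, -1.56682475])}
{'time': 0.1, 'q': array([ 1.06607033e+00,  2.64665971e-01,  1.60525997e+00, -2.12061460e-05,
        1.27374238e+00, -3.69297014e-02]), 'joint_vel': array([ 0.00015264, -0.00157125, -0.00305761,  0.0001801 , -0.00020234,
        0.00080676]), 'joint_torque': array([-4.74281751e-04, -5.16704357e+01, -3.68591630e+01,  9.59104455e-06,
        6.26114546e-03,  1.00015868e-05]), 'tool_pos': array([0.30406557, 0.60186757, 0.23008237]), 'tcp_rot': array([-0.72799689, -3.05552761,  0.00314959]), 'wrist_force': array([1.05082303, 0.11536547, 0.53487159]), 'torque': array([-0.03019397,  0.00827744, -0.01231784]), 'grip_force': 0.0, 'width': 0.998317161846577}
```

View pics/top0.png

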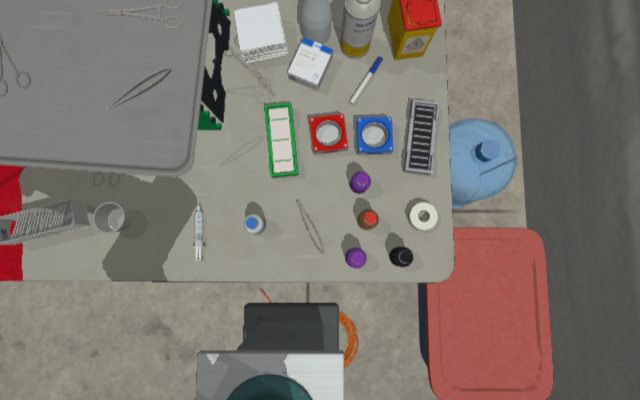

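View pics/side0.png

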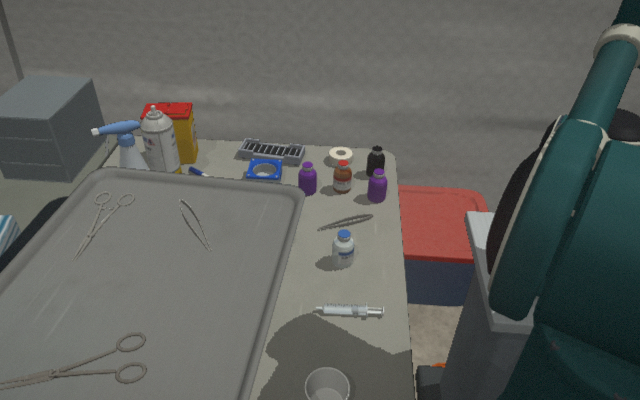

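```bash
python3 - <<'E'
import cv2
p=cv2.imread('pics/top0.png')
cv2.imwrite('pics/c1.png',cv2.resize(p[90:190,255:445],None,fx=4.2,fy=4.2,interpolation=cv2.INTER_CUBIC)[:,:800])
cv2.imwrite('pics/c2.png',cv2.resize(p[160:280,185:445],None,fx=3,fy=3,interpolation=cv2.INTER_CUBIC))
E
```

```text
(no output)
```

View pics/c1.png

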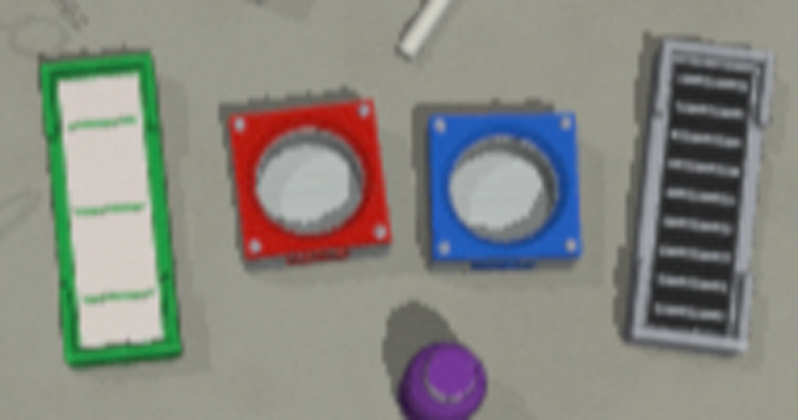

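View pics/c2.png

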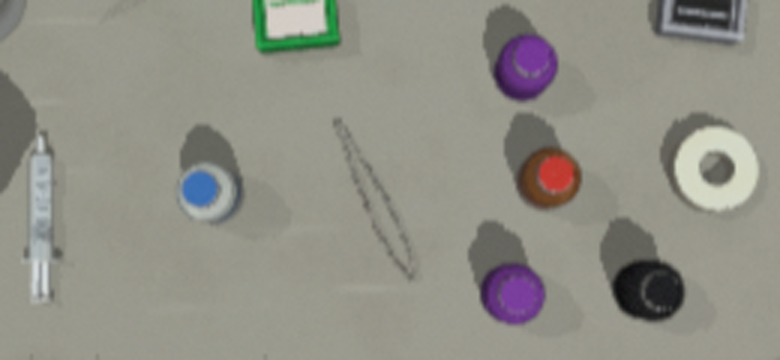

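```bash
python3 - <<'E'
from h import *
np.set_printoptions(precision=4,suppress=True)
def c1(u,v,z): return at_z('top',255+(u+.5)/4.2-.5,90+(v+.5)/4.2-.5,z)
def c2(u,v,z): return at_z('top',185+(u+.5)/3-.5,160+(v+.5)/3-.5,z)
for n,cs,z in [('green',[(42,58),(152,52),(182,352),(70,362)],.029),('red',[(230,115),(373,98),(390,243),(245,262)],.036),('blue',[(430,115),(575,113),(580,260),(430,262)],.036),('steel',[(663,40),(772,52),(745,350),(630,340)],.029)]:
    P=np.array([c1(*c,z) for c in cs]); d=(P[0]+P[1]-P[2]-P[3])/2
    print(n,P.mean(0)[:2],'len',np.linalg.norm(d),'w',np.linalg.norm((P[0]+P[3]-P[1]-P[2])/2),'yaw',np.degrees(np.arctan2(d[1],d[0])))
for n,a,b,z in [('syr',(41,130),(41,302),.009),('forc',(337,120),(412,278),.006)]:
    A,B=c2(*a,z),c2(*b,z); d=A-B; print(n,(A+B)[:2]/2,np.linalg.norm(d),'yaw',np.degrees(np.arctan2(d[1],d[0])))
for n,a,z in [('clear',(201,188),.077),('amber',(556,174),.077),('purA',(531,62),.077),('purB',(513,293),.077),('blk',(661,291),.077),('tape',(716,168),.025)]: print(n,c2(*a,z)[:2])
# depth check at table
d=np.load('pics/top0.npy'); 
for u,v in [(255,224),(368,217),(327,133),(374,135),(350,240),(281,140)]: print(at_d('top',u,v,d[v,u]))
M=R.from_rotvec(bot.read_state()['tcp_rot']).as_matrix(); print(M)
# side views of caps
for n in ['clear','amber']: pass
print(proj('side',[*c2(201,188,.077)[:2],.077]),proj('side',[*c2(556,174,.077)[:2],.077]))
E
```

```text
green [ 0.6195 -0.0205] len 0.16679935165304396 w 0.059443728481667006 yaw 6.108104451406392
red [ 0.6314 -0.1263] len 0.08027311871300837 w 0.07712783141190256 yaw 6.010388840477169
blue [ 0.6272 -0.2294] len 0.08027392836368721 w 0.07827016150636296 yaw 0.05309247842971347
steel [ 0.6257 -0.3366] len 0.1657442863431905 w 0.05993758192601399 yaw -7.283277654070503
syr [0.4114 0.1633] 0.12771920622406077 yaw 2.252921001914256
forc [ 0.4246 -0.0843] 0.13076304891829632 yaw 25.638786503687196
clear [0.4272 0.0332]
amber [ 0.4373 -0.2113]
purA [ 0.5156 -0.195 ]
purB [ 0.3561 -0.1809]
blk [ 0.3576 -0.2817]
tape [ 0.4461 -0.3353]
[0.4237 0.026  0.0784]
[ 0.4387 -0.2071  0.0776]
[ 0.6393 -0.124   0.0042]
[ 0.6346 -0.2325  0.0044]
[ 0.3932 -0.1755  0.0006]
[ 0.6194 -0.0189  0.0152]
[[-0.8926  0.4509 -0.001 ]
 [ 0.4509  0.8926 -0.0018]
 [ 0.0001 -0.0021 -1.    ]]
[344.0461 232.1295] [343.4668 161.9221]
```

```bash
cat > w.py <<'E'
# usage: w.py x,y,z,yaw ...   yaw (deg) of the tool's closing line; prints shifts from the present pose
from h import *
import sys
s=bot.read_state(); p=s['tool_pos']; M=R.from_rotvec(s['tcp_rot']).as_matrix()
y0=np.degrees(np.arctan2(M[1,1],M[0,1])); print('now',p.round(4),'yaw %.1f'%y0,'w %.3f g %.1f t %.1f'%(s['width'],s['grip_force'],s['time']),'q',s['q'].round(2))
for a in sys.argv[1:]:
    x,y,z,w=map(float,a.split(',')); d=100*M.T@(np.array([x,y,z])-p); t=(y0-w+90)%180-90
    print(a,'->',d.round(2),'twist %.1f'%t)
E
python3 w.py .414,.163,.231,92.2 .414,.163,.08,92.2 .414,.163,.004,92.2
```

```text
now [0.3041 0.6019 0.2301] yaw 63.2 w 0.998 g 0.0 t 0.1 q [ 1.07  0.26  1.61 -0.    1.27 -0.04]
.414,.163,.231,92.2 -> [-2.960e+01 -3.421e+01 -2.000e-02] twist -29.0
.414,.163,.08,92.2 -> [-29.6  -34.18  15.08] twist -29.0
.414,.163,.004,92.2 -> [-29.6  -34.17  22.68] twist -29.0
```

{"op": "step_arm", "data": {
  "motion": [
    [4,-29.6,-34.2,0,-29],
    [4,-29.6,-34.2,0,-29],
    [4,-29.6,-34.2,0,-29],
    [4,-29.6,-34.2,0,-29],
    [4,-29.6,-34.2,0,-29],
    [4,-29.6,-34.2,0,-29],
    [4,-29.6,-34.2,0,-29],
    [4,-29.6,-34.2,0,-29],
    [4,-29.6,-34.2,0,-29],
    [4,-29.6,-34.2,0,-29],
    [4,-29.6,-34.2,0,-29],
    [4,-29.6,-34.2,14,-29],
    [4,-29.6,-34.2,14,-29],
    [4,-29.6,-34.2,14,-29],
    [4,-29.6,-34.2,14,-29],
    [4,-29.6,-34.2,14,-29]
  ],
  "force": 25
}}

```text
time: 1.7
tool_pos: [0.4136, 0.1648, 0.0912]
tcp_rot: [0.063, -3.139, 0.001]
wrist_force: [-0.2, 0.3, 0.9]
width: 0.47
grip_force: 0.0
```

```bash
python3 w.py .414,.163,.004,92.2; python3 - <<'E'
from h import *
p,d=snap('side','s1'); u,v=map(int,proj('side',[.414,.163,.04])); print(u,v)
cv2.imwrite('pics/s1c.png',cv2.resize(p[v-90:v+90,u-110:u+110,::-1],None,fx=3,fy=3))
E
```

```text
now [0.4136 0.1648 0.0912] yaw 92.3 w 0.470 g 0.0 t 1.7 q [ 0.32 -0.04  2.22  0.    0.96 -1.29]
.414,.163,.004,92.2 -> [-0.05 -0.18  8.72] twist 0.1
347 296
```

View pics/s1c.png

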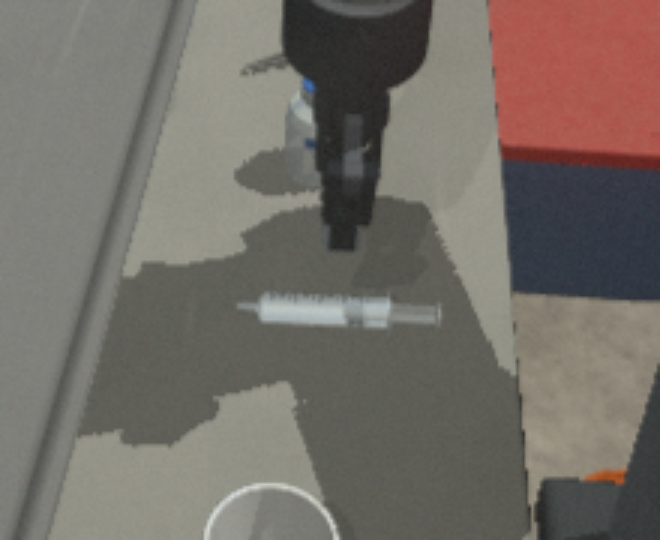

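{"op": "step_arm", "data": {
  "motion": [
    [4,0,-0.1,4,0],
    [4,0,-0.1,7,0],
    [4,0,-0.1,8.6,0],
    [4,0,-0.1,8.6,0],
    [4,0,-0.1,8.6,0],
    [0.6,0,-0.1,8.6,0],
    [0.6,0,-0.1,8.6,0],
    [0.6,0,-0.1,8.6,0],
    [0.6,0,-0.1,8.6,0],
    [0.6,0,-0.1,8.6,0],
    [0.6,0,-0.1,8.6,0],
    [0.6,0,-0.1,8.6,0]
  ]
}}

```text
time: 2.95
tool_pos: [0.4165, 0.1635, 0.0074]
tcp_rot: [-0.06, 3.137, 0.002]
wrist_force: [-1.3, -0.3, 8.2]
width: 0.139
grip_force: 26.7
```

```bash
python3 w.py .414,.163,.13,92.2 .414,-.0205,.13,92.2 .6225,-.0205,.13,96.1 .6225,-.0205,.04,96.1 .6225,-.0205,.025,96.1
```

```text
now [0.4165 0.1635 0.0074] yaw 92.2 w 0.139 g 26.7 t 3.0 q [ 0.32  0.1   2.27  0.    0.77 -1.29]
.414,.163,.13,92.2 -> [  0.2   -0.03 -12.26] twist -0.0
.414,-.0205,.13,92.2 -> [  0.9  -18.36 -12.29] twist -0.0
.6225,-.0205,.13,96.1 -> [-19.93 -19.16 -12.21] twist -3.9
.6225,-.0205,.04,96.1 -> [-19.9  -19.17  -3.21] twist -3.9
.6225,-.0205,.025,96.1 -> [-19.89 -19.17  -1.71] twist -3.9
```

{"op": "step_arm", "data": {
  "motion": [
    [0.6,0,0,-3,0],
    [0.6,0,0,-7,0],
    [0.6,0,0,-10,0],
    [0.6,0,0,-12,0],
    [0.6,0.9,-4,-12,0],
    [0.6,0.9,-8,-12,0],
    [0.6,0.9,-12,-12,0],
    [0.6,0.9,-16,-12,0],
    [0.6,0,-19.2,-12,-4],
    [0.6,-4,-19.2,-12,-4],
    [0.6,-8,-19.2,-12,-4],
    [0.6,-12,-19.2,-12,-4],
    [0.6,-16,-19.2,-12,-4],
    [0.6,-20,-19.2,-12,-4],
    [0.6,-20,-19.2,-9,-4],
    [0.6,-20,-19.2,-6.5,-4],
    [0.6,-20,-19.2,-6.5,-4],
    [0.6,-20,-19.2,-6.5,-4]
  ]
}}

```text
time: 4.75
tool_pos: [0.6211, -0.0214, 0.0703]
tcp_rot: [0.17, -3.136, -0.0]
wrist_force: [-0.4, 0.3, 0.3]
width: 0.14
grip_force: 25.8
```

```bash
python3 w.py .6235,-.0205,.029,96.1; python3 - <<'E'
from h import *
p,d=snap('top','t2')
q,d2=snap('side','s2')
a=cv2.resize(p[80:190,230:380,::-1],None,fx=4,fy=4); b=cv2.resize(q[130:240,230:380,::-1],None,fx=1.3,fy=4)
cv2.imwrite('pics/t2c.png',a)
E
```

```text
now [ 0.6211 -0.0214  0.0703] yaw 96.2 w 0.140 g 25.8 t 4.8 q [-0.07  0.31  1.86  0.    0.97 -1.75]
.6235,-.0205,.029,96.1 -> [-0.25  0.07  4.13] twist 0.1
```

View pics/t2c.png

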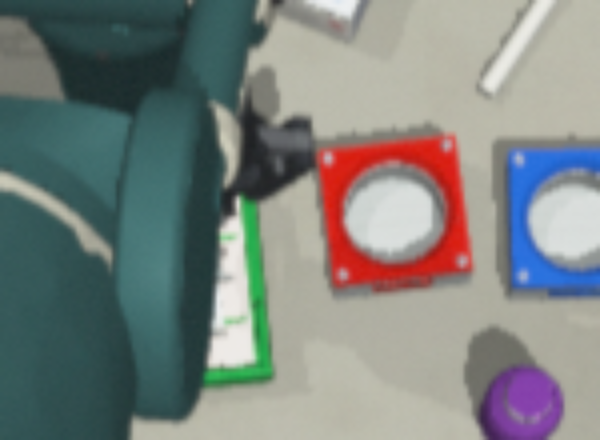

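{"op": "step_arm", "data": {
  "motion": [
    [0.6,-0.2,0.1,2,0],
    [0.6,-0.2,0.1,3.2,0],
    [0.6,-0.2,0.1,4.1,0],
    [0.6,-0.2,0.1,4.1,0],
    [0.6,-0.2,0.1,4.1,0],
    [2.6,-0.2,0.1,4.1,0],
    [2.6,-0.2,0.1,4.1,0],
    [2.6,-0.2,0.1,4.1,0],
    [2.6,-0.2,0.1,2,0],
    [2.6,-0.2,0.1,-2,0],
    [2.6,-0.2,0.1,-6,0],
    [2.6,-0.2,0.1,-10,0],
    [2.6,4,0.1,-10,0],
    [2.6,8,0.1,-10,0],
    [2.6,12,0.1,-10,0],
    [8.5,15,2,-10,0],
    [8.5,15,5,-10,0],
    [8.5,15,5,-10,0]
  ]
}}

```text
time: 6.65
tool_pos: [0.4658, 0.014, 0.1706]
tcp_rot: [-0.172, 3.136, 0.002]
wrist_force: [-0.1, -0.3, -0.7]
width: 0.802
grip_force: 0.0
```

```bash
python3 w.py .427,.030,.15,90 .427,.030,.05,90 .427,.030,.032,90; python3 - <<'E'
from h import *
p,d=snap('side','s3'); p,d=snap('top','t3')
cv2.imwrite('pics/t3c.png',cv2.resize(p[80:260,180:380,::-1],None,fx=3,fy=3))
E
```

```text
now [0.4658 0.014  0.1706] yaw 96.3 w 0.802 g 0.0 t 6.7 q [-0.02 -0.09  2.1   0.    1.13 -1.71]
.427,.030,.15,90 -> [3.69 2.02 2.06] twist 6.3
.427,.030,.05,90 -> [ 3.7   2.01 12.06] twist 6.3
.427,.030,.032,90 -> [ 3.7   2.   13.86] twist 6.3
```

View pics/t3c.png

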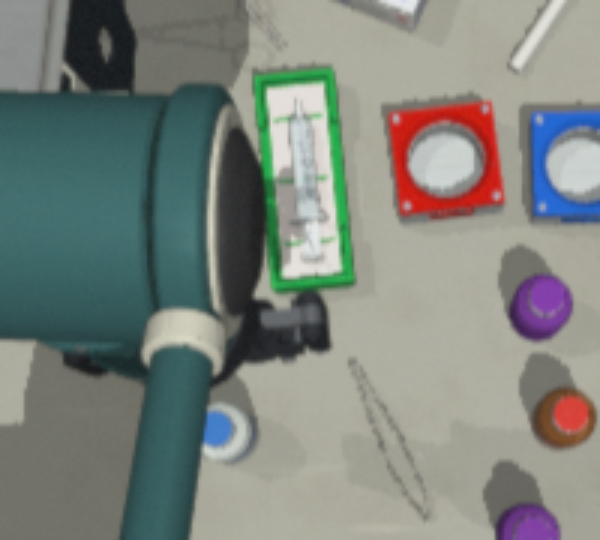

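{"op": "step_arm", "data": {
  "motion": [
    [8.5,3.7,2.2,2,6.3],
    [8.5,3.7,2.2,2,6.3],
    [8.5,3.7,2.2,5,6.3],
    [8.5,3.7,2.2,8,6.3],
    [8.5,3.7,2.2,11,6.3],
    [8.5,3.7,2.2,13.6,6.3],
    [8.5,3.7,2.2,13.6,6.3],
    [8.5,3.7,2.2,13.6,6.3]
  ],
  "force": 35
}}

```text
time: 7.55
tool_pos: [0.4282, 0.0295, 0.0343]
tcp_rot: [-0.003, -3.14, 0.0]
wrist_force: [0.5, 0.9, 0.5]
width: 0.996
grip_force: 0.0
```

{"op": "step_arm", "data": {
  "motion": [
    [5.5,0,0,0,0],
    [5,0,0,0,0],
    [4.5,0,0,0,0],
    [4,0,0,0,0],
    [3.5,0,0,0,0],
    [3.5,0,0,0,0],
    [3.5,0,0,0,0],
    [3.5,0,0,0,0],
    [3.5,0,0,0,0]
  ]
}}

```text
time: 8.45
tool_pos: [0.4292, 0.03, 0.0357]
tcp_rot: [0.002, 3.139, -0.0]
wrist_force: [-1.8, -0.1, 6.8]
width: 0.495
grip_force: 35.2
```

```bash
python3 w.py .427,.032,.16,90 .48,-.2294,.16,90 .6272,-.2294,.16,90 .6272,-.2294,.06,90; python3 - <<'E'
from h import *
p,d=snap('side','s4'); cv2.imwrite('pics/s4c.png',cv2.resize(p[150:300,270:430,::-1],None,fx=3.5,fy=3.5))
E
```

```text
now [0.4292 0.03   0.0357] yaw 89.9 w 0.495 g 35.2 t 8.4 q [ 0.01  0.02  2.29 -0.    0.83 -1.56]
.427,.032,.16,90 -> [  0.19   0.2  -12.43] twist -0.1
.48,-.2294,.16,90 -> [ -5.15 -25.93 -12.41] twist -0.1
.6272,-.2294,.16,90 -> [-19.87 -25.91 -12.38] twist -0.1
.6272,-.2294,.06,90 -> [-19.84 -25.91  -2.38] twist -0.1
```

View pics/s4c.png

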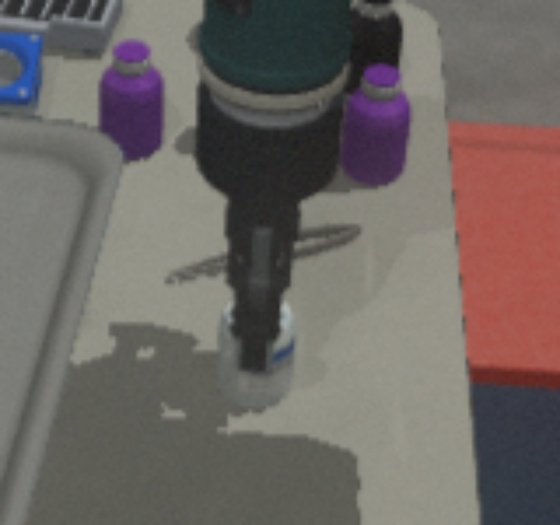

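{"op": "step_arm", "data": {
  "motion": [
    [3.5,0,0,-2,0],
    [3.5,0,0,-5,0],
    [3.5,0,0,-8,0],
    [3.5,0,0,-11,0],
    [3.5,0,-2,-12.5,0],
    [3.5,0,-5,-12.5,0],
    [3.5,-2,-8,-12.5,0],
    [3.5,-4,-11,-12.5,0],
    [3.5,-6,-14,-12.5,0],
    [3.5,-8,-17,-12.5,0],
    [3.5,-11,-20,-12.5,0],
    [3.5,-14,-22.5,-12.5,0],
    [3.5,-16.5,-24.5,-12.5,0],
    [3.5,-18.5,-25.5,-12.5,0],
    [3.5,-19.9,-25.9,-12.5,0],
    [3.5,-19.9,-25.9,-12.5,0],
    [3.5,-19.9,-25.9,-10,0],
    [3.5,-19.9,-25.9,-8,0],
    [3.5,-19.9,-25.9,-8,0]
  ]
}}

```text
time: 10.4
tool_pos: [0.6229, -0.2278, 0.1104]
tcp_rot: [-0.002, -3.134, -0.005]
wrist_force: [-1.1, 0.8, -1.5]
width: 0.492
grip_force: 35.7
```

```bash
python3 w.py .6272,-.2294,.043,90; python3 - <<'E'
from h import *
p,d=snap('top','t5'); p2,d=snap('side','s5')
a=cv2.resize(p[90:180,300:420,::-1],None,fx=3.3,fy=3.3);b=cv2.resize(p2[90:180,210:330,::-1],None,fx=3.3,fy=3.3)
cv2.imwrite('pics/c5.png',np.hstack([a,b]))
E
```

```text
now [ 0.6229 -0.2278  0.1104] yaw 89.9 w 0.492 g 35.7 t 10.4 q [-0.39  0.34  1.74 -0.    1.07 -1.96]
.6272,-.2294,.043,90 -> [-0.48 -0.18  6.74] twist -0.1
```

View pics/c5.png

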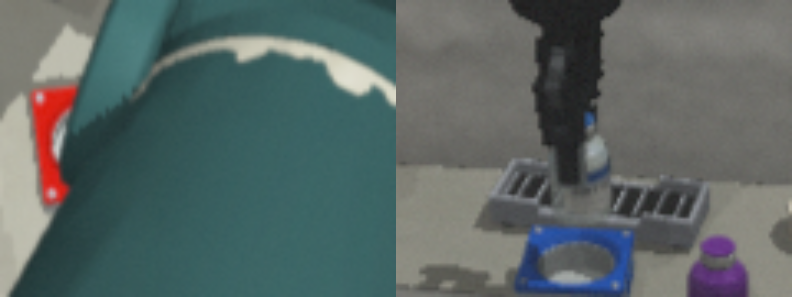

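```bash
python3 - <<'E'
from h import *
x,y,z=.6229,-.2278,.1104
for P in [(x,y+.03,z),(x,y+.03,z+.04),(x,y,z-.035),(x,y,z+.042),(.6272,-.2294,.036),(x-.01,y,z+.042)]:
    q=proj('side',P); print(P,(q-[210,90])*3.3+[396,0])
E
```

```text
(0.6229, -0.1978, 0.1104) [570.44609567 192.48220665]
(0.6229, -0.1978, 0.1504) [567.48020211 142.26117679]
(0.6229, -0.2278, 0.0754) [579.75367068 211.65836475]
(0.6229, -0.2278, 0.1524) [574.55109206 117.71114604]
(0.6272, -0.2294, 0.036) [576.82050039 255.27728526]
(0.6129, -0.2278, 0.1524) [588.87694125 118.48384754]
```

{"op": "step_arm", "data": {
  "motion": [
    [3.5,-0.4,-0.1,1,0],
    [3.5,-0.4,-0.1,2,0],
    [3.5,-0.4,-0.1,3,0],
    [3.5,-0.4,-0.1,4,0],
    [3.5,-0.4,-0.1,5,0],
    [3.5,-0.4,-0.1,5.8,0],
    [3.5,-0.4,-0.1,6.4,0],
    [3.5,-0.4,-0.1,6.6,0],
    [3.5,-0.4,-0.1,6.6,0]
  ]
}}

```text
time: 11.4
tool_pos: [0.6303, -0.2304, 0.0479]
tcp_rot: [-0.003, -3.141, -0.0]
wrist_force: [-0.2, -0.5, -0.5]
width: 0.494
grip_force: 35.7
```

```bash
python3 w.py .6272,-.2294,.043,90; python3 - <<'E'
from h import *
p2,d=snap('side','s6')
cv2.imwrite('pics/c6.png',cv2.resize(p2[110:200,210:330,::-1],None,fx=5,fy=5))
E
```

```text
now [ 0.6303 -0.2304  0.0479] yaw 89.9 w 0.494 g 35.7 t 11.4 q [-0.39  0.42  1.76 -0.    0.96 -1.96]
.6272,-.2294,.043,90 -> [0.31 0.1  0.49] twist -0.1
```

View pics/c6.png

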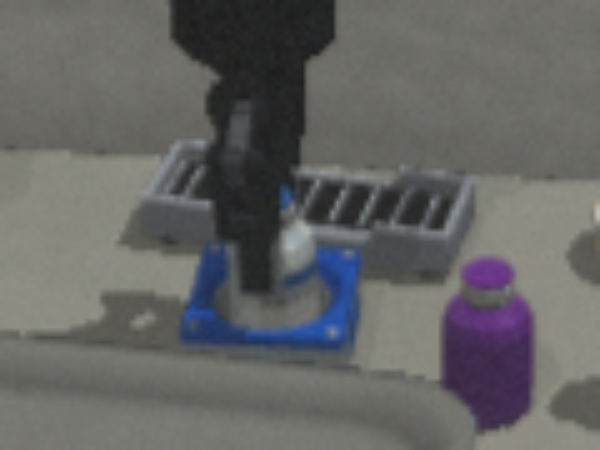

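{"op": "step_arm", "data": {
  "motion": [
    [3.5,0.2,0,0,0],
    [3.5,0.2,0,0.2,0],
    [3.5,0.2,0,0.3,0],
    [3.5,0.2,0,0.3,0]
  ]
}}

```text
time: 11.85
tool_pos: [0.6283, -0.2304, 0.0452]
tcp_rot: [-0.003, -3.141, -0.0]
wrist_force: [0.2, 0.6, -0.4]
width: 0.495
grip_force: 35.7
```

{"op": "step_arm", "data": {
  "motion": [
    [3.5,0,0,0.1,0],
    [3.5,0,0,0.2,0],
    [3.5,0,0,0.3,0],
    [3.5,0,0,0.3,0]
  ]
}}

```text
time: 12.25
tool_pos: [0.6283, -0.2303, 0.042]
tcp_rot: [-0.003, -3.141, -0.0]
wrist_force: [-0.2, 0.3, -0.9]
width: 0.491
grip_force: 35.7
```

{"op": "step_arm", "data": {
  "motion": [
    [4.6,0,0,0,0],
    [5,0,0,0,0],
    [6,0,0,0,0],
    [7,0,0,0,0],
    [7,0,0,0,0],
    [7,0,0,-3,0],
    [7,0,0,-7,0],
    [8.5,0,0,-12,0],
    [8.5,4,0.5,-12,0],
    [8.5,9,1,-12,0],
    [8.5,14,1.6,-12,0],
    [8.5,19,1.9,-12,0],
    [8.5,19.1,1.9,-12,0],
    [8.5,19.1,1.9,-12,0]
  ]
}}

```text
time: 13.65
tool_pos: [0.4365, -0.2109, 0.1624]
tcp_rot: [0.005, 3.141, -0.0]
wrist_force: [0.8, -0.4, 0.9]
width: 0.993
grip_force: 0.0
```

```bash
python3 w.py .4373,-.2103,.035,90; python3 - <<'E'
from h import *
p,d=snap('top','t7');p2,d=snap('side','s7')
a=cv2.resize(p[90:180,300:420,::-1],None,fx=3.3,fy=3.3);b=cv2.resize(p2[110:200,230:350,::-1],None,fx=3.3,fy=3.3)
cv2.imwrite('pics/c7.png',np.hstack([a,b]))
E
```

```text
now [ 0.4365 -0.2109  0.1624] yaw 89.8 w 0.993 g 0.0 t 13.7 q [-0.5  -0.04  2.08  0.    1.11 -2.07]
.4373,-.2103,.035,90 -> [-0.07  0.07 12.74] twist -0.2
```

View pics/c7.png

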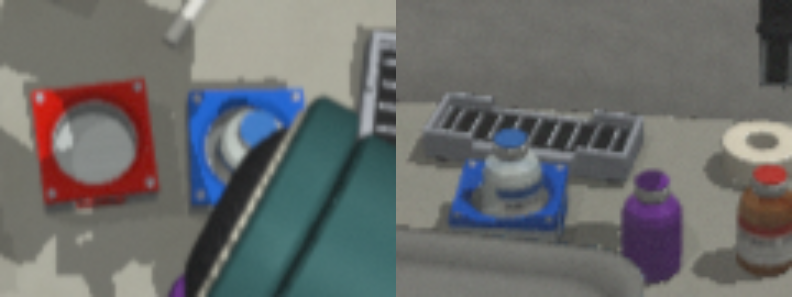

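{"op": "step_arm", "data": {
  "motion": [
    [8.5,-0.1,0,3,0],
    [8.5,-0.1,0,6,0],
    [8.5,-0.1,0,9,0],
    [8.5,-0.1,0,11.5,0],
    [8.5,-0.1,0,12.7,0],
    [8.5,-0.1,0,12.7,0],
    [8.5,-0.1,0,12.7,0],
    [5.5,-0.1,0,12.7,0],
    [5,-0.1,0,12.7,0],
    [4.5,-0.1,0,12.7,0],
    [4,-0.1,0,12.7,0],
    [3.5,-0.1,0,12.7,0],
    [3.5,-0.1,0,12.7,0],
    [3.5,-0.1,0,12.7,0],
    [3.5,-0.1,0,12.7,0],
    [3.5,-0.1,0,12.7,0]
  ],
  "force": 40
}}

```text
time: 15.35
tool_pos: [0.4394, -0.2115, 0.0365]
tcp_rot: [0.003, 3.14, -0.001]
wrist_force: [-1.4, 1.3, 6.1]
width: 0.491
grip_force: 40.7
```

```bash
python3 w.py .6314,-.1263,.16,96 .6314,-.1263,.043,96
```

```text
now [ 0.4394 -0.2115  0.0365] yaw 89.9 w 0.491 g 40.7 t 15.3 q [-0.5   0.12  2.17  0.    0.85 -2.07]
.6314,-.1263,.16,96 -> [-19.2    8.55 -12.32] twist -6.1
.6314,-.1263,.043,96 -> [-19.18   8.56  -0.62] twist -6.1
```

{"op": "step_arm", "data": {
  "motion": [
    [3.5,0,0,-2,0],
    [3.5,0,0,-4.5,0],
    [3.5,0,0,-7.5,0],
    [3.5,0,0,-10,0],
    [3.5,0,0,-12,0],
    [3.5,-0.7,0.3,-12.4,0],
    [3.5,-2,0.9,-12.4,0],
    [3.5,-4,1.8,-12.4,0],
    [3.5,-6,2.7,-12.4,0],
    [3.5,-8,3.6,-12.4,0],
    [3.5,-10,4.5,-12.4,0],
    [3.5,-12,5.3,-12.4,0],
    [3.5,-14,6.2,-12.4,0],
    [3.5,-16,7,-12.4,0],
    [3.5,-17.5,7.8,-12.4,0],
    [3.5,-18.7,8.3,-12.4,0],
    [3.5,-19.3,8.5,-12.4,0],
    [3.5,-19.3,8.5,-12.4,0],
    [3.5,-19.3,8.5,-11,0],
    [3.5,-19.3,8.5,-9,0]
  ]
}}

```text
time: 17.35
tool_pos: [0.6321, -0.1271, 0.1259]
tcp_rot: [0.004, 3.139, -0.001]
wrist_force: [0.3, -0.4, -1.3]
width: 0.488
grip_force: 40.7
```

{"op": "step_arm", "data": {
  "motion": [
    [3.5,0,0,0,0],
    [3.5,0,0,0,0]
  ]
}}

```text
time: 17.55
tool_pos: [0.6302, -0.1266, 0.1242]
tcp_rot: [-0.004, -3.139, -0.001]
wrist_force: [0.1, 0.4, -0.6]
width: 0.493
grip_force: 40.7
```

```bash
python3 w.py .6314,-.1263,.042,90; python3 - <<'E'
from h import *
p2,d=snap('side','s8')
x,y,z=bot.read_state()['tool_pos']
for P in [(x,y,z-.035),(x,y,z+.042),(.6314,-.1263,.036)]: print((proj('side',P)-[180,80])*5)
cv2.imwrite('pics/c8.png',cv2.resize(p2[80:180,180:310,::-1],None,fx=5,fy=5))
E
```

```text
now [ 0.6302 -0.1266  0.1242] yaw 89.9 w 0.493 g 40.7 t 17.6 q [-0.24  0.29  1.78 -0.    1.08 -1.81]
.6314,-.1263,.042,90 -> [-0.14  0.03  8.22] twist -0.1
[371.37600021 465.40114458]
[360.20813001 315.3215469 ]
[377.98691041 564.11664213]
```

View pics/c8.png

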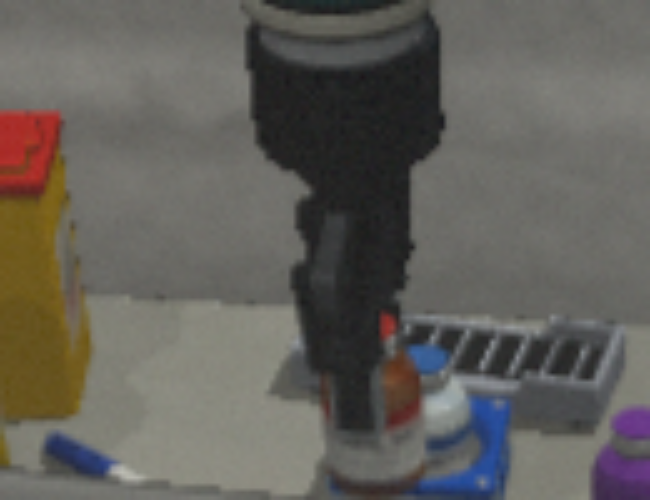

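{"op": "step_arm", "data": {
  "motion": [
    [3.5,-0.1,0,1.5,0],
    [3.5,-0.1,0,3,0],
    [3.5,-0.1,0,4.5,0],
    [3.5,-0.1,0,6,0],
    [3.5,-0.1,0,7,0],
    [3.5,-0.1,0,7.6,0],
    [3.5,-0.1,0,7.8,0],
    [3.5,-0.1,0,7.9,0],
    [3.5,-0.1,0,7.9,0],
    [3.5,-0.1,0,7.9,0]
  ]
}}

```text
time: 18.6
tool_pos: [0.6333, -0.1266, 0.0471]
tcp_rot: [0.003, 3.14, -0.001]
wrist_force: [0.1, 1.1, -0.3]
width: 0.49
grip_force: 40.7
```

{"op": "step_arm", "data": {
  "motion": [
    [3.5,0.1,0,0.2,0],
    [3.5,0.1,0,0.4,0],
    [3.5,0.1,0,0.5,0],
    [3.5,0.1,0,0.5,0]
  ]
}}

```text
time: 19.0
tool_pos: [0.6319, -0.1265, 0.0426]
tcp_rot: [0.003, 3.141, -0.0]
wrist_force: [-2.8, 0.6, 6.0]
width: 0.494
grip_force: 41.1
```

Floor contact felt; release, retreat over the forceps.

{"op": "step_arm", "data": {
  "motion": [
    [4.6,0,0,0,0],
    [5,0,0,0,0],
    [6,0,0,0,0],
    [7,0,0,0,0],
    [7,0,0,0,0],
    [7,0,0,-3,0],
    [7,0,0,-7,0],
    [7,0,0,-12,0],
    [5,5,0,-12,0],
    [4,10,1,-12,0],
    [4,15,3,-12,-20],
    [4,20,4,-12,-25],
    [4,20.5,4.2,-12,-25.6],
    [4,20.5,4.2,-12,-25.6],
    [4,20.5,4.2,-10,-25.6],
    [4,20.5,4.2,-6,-25.6],
    [4,20.5,4.2,-4,-25.6],
    [4,20.5,4.2,-4,-25.6]
  ],
  "force": 25
}}

```text
time: 20.8
tool_pos: [0.4252, -0.0837, 0.0785]
tcp_rot: [0.687, -3.06, -0.004]
wrist_force: [0.2, 0.3, 0.5]
width: 0.471
grip_force: 0.0
```

```bash
python3 w.py .4246,-.0843,.006,115.6; python3 - <<'E'
from h import *
p,d=snap('top','t9');p2,d=snap('side','s9')
b=cv2.resize(p2[100:260,220:420,::-1],None,fx=3.7,fy=3.7)
cv2.imwrite('pics/c9.png',b)
E
```

```text
now [ 0.4252 -0.0837  0.0785] yaw 115.3 w 0.471 g 0.0 t 20.8 q [-0.25 -0.04  2.25 -0.    0.94 -2.26]
.4246,-.0843,.006,115.6 -> [ 0.05 -0.05  7.25] twist -0.3
```

View pics/c9.png

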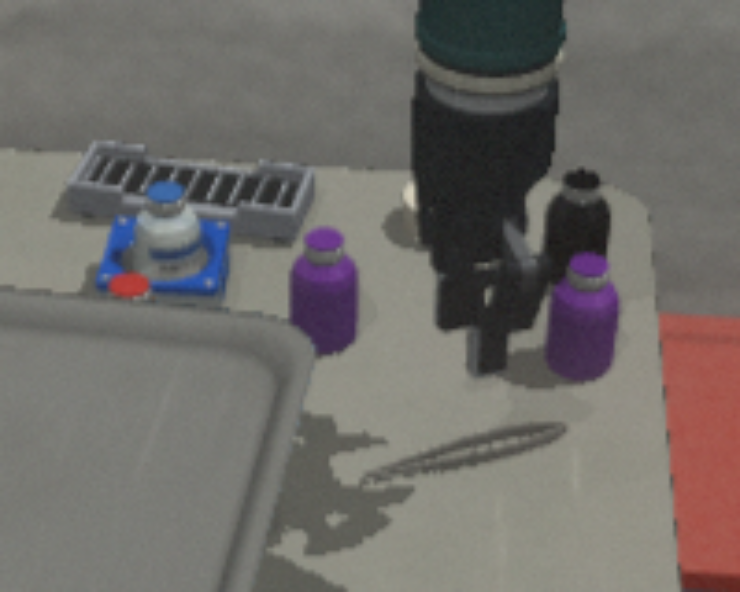

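{"op": "step_arm", "data": {
  "motion": [
    [4,0,0,3,-0.3],
    [4,0,0,6,-0.3],
    [4,0,0,7.2,-0.3],
    [4,0,0,7.2,-0.3],
    [4,0,0,7.2,-0.3],
    [1,0,0,7.2,-0.3],
    [1,0,0,7.2,-0.3],
    [1,0,0,7.2,-0.3],
    [1,0,0,7.2,-0.3],
    [1,0,0,7.2,-0.3],
    [1,0,0,7.2,-0.3],
    [1,0,0,7.2,-0.3]
  ]
}}

```text
time: 22.1
tool_pos: [0.428, -0.0842, 0.01]
tcp_rot: [-0.701, 3.06, -0.001]
wrist_force: [1.9, 0.8, 6.1]
width: 0.116
grip_force: 2.9
```

```bash
python3 w.py .45,-.0845,.13,115.6 .6257,-.3366,.13,82.7 .6257,-.3366,.028,82.7
```

```text
now [ 0.428  -0.0842  0.01  ] yaw 115.8 w 0.116 g 2.9 t 22.1 q [-0.25  0.08  2.29  0.    0.77 -2.27]
.45,-.0845,.13,115.6 -> [ -1.99  -1.   -11.99] twist 0.2
.6257,-.3366,.13,82.7 -> [ -6.85 -31.35 -11.94] twist 33.1
.6257,-.3366,.028,82.7 -> [ -6.83 -31.33  -1.74] twist 33.1
```

{"op": "step_arm", "data": {
  "motion": [
    [0,0,0,-0.2,0],
    [0,0,0,-0.2,0],
    [0,0,0,-0.2,0],
    [0,0,0,-0.2,0]
  ]
}}

```text
time: 22.5
tool_pos: [0.4259, -0.0839, 0.0108]
tcp_rot: [0.701, -3.061, -0.001]
wrist_force: [-1.0, -0.4, 0.5]
width: -0.0
grip_force: 0.0
```

```bash
python3 w.py; python3 - <<'E'
from h import *
p2,d=snap('side','s10')
cv2.imwrite('pics/c10.png',cv2.resize(p2[150:260,290:420,::-1],None,fx=5,fy=5))
E
```

```text
now [ 0.4259 -0.0839  0.0108] yaw 115.8 w -0.000 g 0.0 t 22.5 q [-0.25  0.07  2.29 -0.    0.78 -2.27]
```

View pics/c10.png

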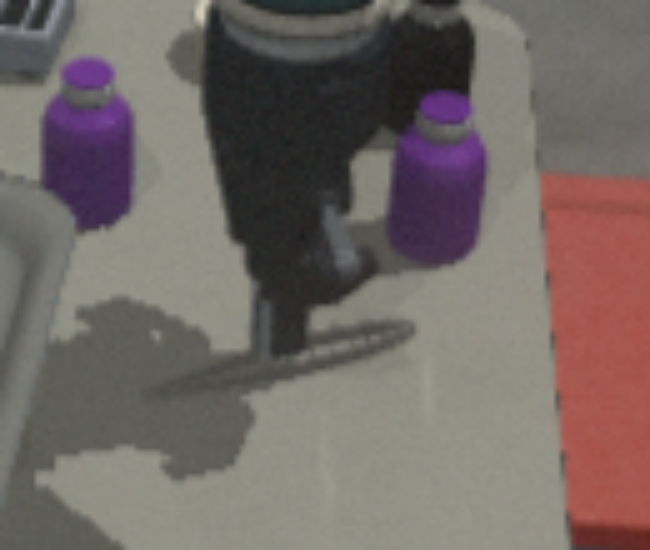

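```bash
python3 w.py .4246,-.0843,.002,115.6; python3 - <<'E'
from h import *
a,b=at_z('side',320,228.4,.005),at_z('side',372,215,.005); print(a,b,(a+b)/2,np.linalg.norm(a-b),np.degrees(np.arctan2(*(a-b)[1::-1])))
E
```

```text
now [ 0.426  -0.0839  0.0108] yaw 115.8 w -0.001 g 0.0 t 22.6 q [-0.25  0.07  2.29 -0.    0.78 -2.27]
.4246,-.0843,.002,115.6 -> [0.14 0.03 0.88] twist 0.2
[ 0.47893924 -0.05452302  0.005     ] [ 0.36579366 -0.11154118  0.005     ] [ 0.42236645 -0.0830321   0.005     ] 0.12670040478584224 26.745193578334874
```

{"op": "step_arm", "data": {
  "motion": [
    [0,0.1,0,-2,0],
    [3.2,0.1,0,-2,0],
    [3.2,0.1,0,-2,0],
    [3.2,0.1,0,-2,0],
    [3.2,0.1,0,-2,0],
    [3.2,0.1,0,0,0],
    [3.2,0.1,0,0.7,0],
    [3.2,0.1,0,1.0,0],
    [3.2,0.1,0,1.0,0],
    [3.2,0.1,0,1.0,0]
  ]
}}

```text
time: 23.55
tool_pos: [0.4261, -0.0845, 0.0015]
tcp_rot: [-0.701, 3.062, -0.0]
wrist_force: [-0.2, -0.7, -0.7]
width: 0.374
grip_force: 0.0
```

{"op": "step_arm", "data": {
  "motion": [
    [0.5,0,0,0,0],
    [0.5,0,0,0,0],
    [0.5,0,0,0,0],
    [0.5,0,0,0,0],
    [0.5,0,0,0,0],
    [0.5,0,0,0,0]
  ]
}}

```text
time: 24.15
tool_pos: [0.4265, -0.0846, 0.0018]
tcp_rot: [-0.701, 3.061, -0.001]
wrist_force: [-0.7, 0.0, 4.9]
width: 0.201
grip_force: 25.6
```

{"op": "step_arm", "data": {
  "motion": [
    [0.5,0,0,-3,0],
    [0.5,0,0,-7,0],
    [0.5,0,0,-12,0],
    [0.5,-0.5,-2,-13,0],
    [0.5,-1.3,-6,-13,5],
    [0.5,-2.2,-10,-13,10],
    [0.5,-3.1,-14,-13,15],
    [0.5,-4,-18,-13,20],
    [0.5,-5,-22,-13,25],
    [0.5,-6,-26,-13,30],
    [0.5,-6.8,-29.5,-13,33],
    [0.5,-7.15,-31.5,-13,33],
    [0.5,-7.15,-31.5,-11,33],
    [0.5,-7.15,-31.5,-8,33],
    [0.5,-7.15,-31.5,-5,33],
    [0.5,-7.15,-31.5,-5,33],
    [0.5,-7.15,-31.5,-5,33]
  ]
}}

```text
time: 25.85
tool_pos: [0.6262, -0.3364, 0.0499]
tcp_rot: [-0.197, -3.132, -0.002]
wrist_force: [0.5, -0.6, 0.1]
width: 0.196
grip_force: 25.0
```

```bash
python3 w.py .628,-.337,.023,82.7
```

```text
now [ 0.6262 -0.3364  0.0499] yaw 82.8 w 0.196 g 25.0 t 25.9 q [-0.53  0.48  1.66 -0.    1.   -1.97]
.628,-.337,.023,82.7 -> [-0.2  -0.04  2.69] twist 0.1
```

{"op": "step_arm", "data": {
  "motion": [
    [0.5,-0.2,0,1,0],
    [0.5,-0.2,0,2,0],
    [0.5,-0.2,0,2.6,0],
    [0.5,-0.2,0,2.7,0],
    [0.5,-0.2,0,2.7,0],
    [0.5,-0.2,0,2.7,0]
  ]
}}

```text
time: 26.45
tool_pos: [0.6295, -0.3374, 0.0247]
tcp_rot: [0.197, 3.135, -0.0]
wrist_force: [0.8, -0.1, -0.6]
width: 0.197
grip_force: 25.0
```

{"op": "step_arm", "data": {
  "motion": [
    [0.5,0.1,0,0.1,0],
    [0.5,0.1,0,0.2,0],
    [0.5,0.1,0,0.2,0],
    [3,0.1,0,0.2,0],
    [3,0.1,0,0.2,0],
    [3,0.1,0,0.2,0],
    [3,0.1,0,-2,0],
    [3,0.1,0,-6,0],
    [3,0.1,0,-11,0],
    [3,0.1,0,-16,0],
    [3,5,0,-18,0],
    [3,10,0,-18,0],
    [3,15,0,-18,0],
    [3,20,0,-18,0],
    [3,20,0,-18,0]
  ]
}}

```text
time: 27.95
tool_pos: [0.4246, -0.3099, 0.2027]
tcp_rot: [-0.2, -3.13, -0.004]
wrist_force: [0.2, 0.4, -0.1]
width: 0.352
grip_force: 0.0
```

```bash
python3 - <<'E'
from h import *
print(bot.read_state()['tool_pos'])
p,d=snap('top','t11'); p2,d2=snap('side','s11')
p0=cv2.imread('pics/side0.png')[:,:,::-1]
# new things on the steel tray in the side view; old forceps place
df=np.abs(p2.astype(int)-p0).sum(2)
print('old place diff',(df[212:232,318:375]>60).sum())
K=cv2.cvtColor(p2,cv2.COLOR_RGB2GRAY); K0=cv2.cvtColor(np.ascontiguousarray(p0),cv2.COLOR_RGB2GRAY)
for P in [(.708,-.348,.02),(.6257,-.3366,.02),(.543,-.326,.02)]: print('steel',proj('side',P).round(1), proj('top',P).round(1))
m=np.zeros(K.shape,np.uint8); m[138:166,236:306]=1
v,u=np.nonzero((df>45)&(m>0)); print(len(u))
if len(u): 
  pts=np.array([at_z('side',a,b,.026)[:2] for a,b in zip(u,v)]); c=pts.mean(0); w,V=np.linalg.eigh(np.cov(pts.T)); print('side forceps',c,np.degrees(np.arctan(V[1,1]/V[0,1])),2*np.sqrt(3*w))
# red cap in both views
hsv=cv2.cvtColor(p2,cv2.COLOR_RGB2HSV)
for nm,pp in (('side',p2),('top',p)):
  h=cv2.cvtColor(pp,cv2.COLOR_RGB2HSV)
  for name,xy in (('red',(.6314,-.1263)),('blue',(.6272,-.2294))):
    a,b=proj(nm,[*xy,.083]).astype(int); w=h[b-8:b+9,a-9:a+10]
    k=(w[...,1]>120)&(w[...,2]>60)&(((w[...,0]<9)|(w[...,0]>172)) if name=='red' else (abs(w[...,0].astype(int)-108)<12))
    vv,uu=np.nonzero(k); print(nm,name,len(uu), at_z(nm,uu.mean()+a-9,vv.mean()+b-8,.083)[:2] if len(uu) else None)
E
```

```text
[ 0.4246477  -0.30985046  0.2026687 ]
old place diff 348
steel [242.1 145.4] [424.8 102. ]
steel [272.3 149.4] [420.9 136.9]
steel [303.3 153.4] [417.3 172.8]
585
side forceps [ 0.62148421 -0.29918412] 23.473708246652883 [0.09990347 0.12976015]
side red 47 [ 0.63081668 -0.12393626]
side blue 32 [ 0.62645694 -0.22712628]
top red 208 [ 0.63799105 -0.12546722]
top blue 177 [ 0.63395462 -0.23086747]
```

{"op": "step_arm", "data": {
  "motion": [
    [3,7,55,-5,0],
    [3,7,55,-5,0],
    [3,7,55,-5,0],
    [3,7,55,-5,0],
    [3,7,55,-5,0],
    [3,7,55,-5,0],
    [3,7,55,-5,0],
    [3,7,55,-5,0],
    [3,7,55,-5,0],
    [3,7,55,-5,0],
    [3,7,55,-5,0],
    [3,7,55,-5,0],
    [3,7,55,-5,0],
    [3,7,55,-5,0],
    [3,7,55,-5,0],
    [3,7,55,-5,0]
  ]
}}

```text
time: 29.65
tool_pos: [0.4306, 0.241, 0.2541]
tcp_rot: [-0.201, -3.135, 0.0]
wrist_force: [-0.1, -1.1, -0.8]
width: 0.355
grip_force: 0.0
```

```bash
python3 - <<'E'
from h import *
print(bot.read_state()['tool_pos'])
p,d=snap('top','t12'); p0=cv2.imread('pics/top0.png')[:,:,::-1]; d0=np.load('pics/top0.npy')
df=np.abs(p.astype(int)-p0).sum(2)
def fit(name,m,z,g):
  v,u=np.nonzero(m); print(name,len(u))
  if len(u)<5: return
  pts=np.array([at_z('top',a,b,z)[:2] for a,b in zip(u,v)]); 
  c=pts.mean(0); w,V=np.linalg.eigh(np.cov(pts.T)); print(c.round(4),'bbox mid',((pts.min(0)+pts.max(0))/2).round(4),np.degrees(np.arctan(V[1,1]/V[0,1])).round(1),2*np.sqrt(3*w))
m=np.zeros(df.shape,bool); m[98:176,404:440]=1; fit('forceps',(df>50)&m,.026,0)
m=np.zeros(df.shape,bool); m[195:255,295:325]=1; print('old place changed',((df>60)&m).sum())
m=np.zeros(df.shape,bool); m[200:232,406:442]=1; print('tape changed',((df>60)&m).sum())
m=np.zeros(df.shape,bool); m[104:175,268:298]=1; fit('syringe',(df>50)&m,.03,0)
m=((df>50)*1)[98:178:1,404:440]
for r in m[::2]: print(''.join('.#'[k] for k in r))
E
```

```text
[0.43064102 0.24098293 0.25414174]
forceps 201
[ 0.6231 -0.3359] bbox mid [ 0.6255 -0.3346] -7.0 [0.02096896 0.12897877]
old place changed 168
tape changed 0
syringe 374
[ 0.6133 -0.022 ] bbox mid [ 0.6169 -0.0235] 5.3 [0.02299302 0.11045797]
....................................
....................................
....................................
....................................
....................................
...................#................
...................#.#..............
..................#####.............
...................#.#..............
.................#..##..............
.................###.#..............
.................##..#..............
................#..##...............
.................#.#.#..............
................##..##..............
..............###....#..............
..............#....##...............
...............##...##..............
..............##....###.............
.............##.....##..............
..............##.....#..............
.............###....###.............
............##.......#..............
............#.#....##...............
.............##.....##..............
.............#......##..............
...........###....##................
.............#......#...............
.............##....#................
............##...#.#................
..............#..##.................
.............##..##.................
..............#.##..................
.............###....................
....................................
....................................
....................................
....................................
....................................
....................................
```

Forceps are centred and aligned on the steel tray, the syringe is on the green one, the vials are seated and the tape is unmoved.

```bash
python3 -c "
from workcell import bot
print(bot.finish_job())"
```

```text
the job is handed in; nothing more can be done
None
```

The job is handed in at about 30 s; the last camera check showed both vials seated in their blocks, the syringe and forceps lying centred and aligned in their trays, and the tape roll unmoved, but no verdict came back.

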